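# Back-lit marble: set the dimmer, lift the dish and turn it a quarter

### The arm

A 6-joint arm with a two-finger parallel gripper is mounted at the origin on the work surface. World frame = base frame: x ahead of the robot, y to its left, z up, the work surface at z = 0. Lengths are in mm, angles in degrees, forces in N, time in s.
With the tool pointing down it reaches from about 350 to 850 mm from the base axis. Payload 8.1 kg.
Tool frame: the origin (TCP) lies between the finger pads; the fingertips stand 22 mm ahead of it and the grasp point (between the pads) lies 3 mm ahead of it; z points along the fingers, y is the line along which they close (so a half turn about z gives the same grasp; the last joint's range is limited). The gripper opens to 85 mm and grips with 20 to 120 N. Pads are 22 mm wide; open, the fingers measure 114 mm over their backs; the gripper's body (76 mm by 85 mm) begins 54 mm behind the grasp point. The pads swing forward as they close: fully open they stand 13 mm farther back than shut.
Start: joints at [61.054, 7.471, 85.268, -0, 87.261, -4.893], TCP at [244.526, 547.916, 253.292] pointing down, gripper open.
Joint ranges: [-169.43, 169.43], [-51.17, 129.36], [1.28, 143.12], [-76.62, 256.62], [0, 156.53], [-152.29, 152.29]. Speed limits (degrees/s): [136.94, 136.94, 159.86, 180, 180, 180].

### API

Orientations are given as [roll, pitch, yaw] about the fixed x, y, z axes, in that order (R = Rz(yaw) Ry(pitch) Rx(roll)).
In Python, from bench import r, vision gives the robot as it stands.
- The arm moves only by the tool step_arm, never from a script. Its argument "targets" is a list that holds one entry, the list of rows, each a list of 6 numbers: the shift along the world's x, y, z in mm, then the turn, a rotation vector about the world's x, y, z in rad. In form: [[[x, y, z, rx, ry, rz], ...]]. A call has 1 to 12 rows; each row is the pose to reach, as a shift and turn from the pose commanded when the call began; what a row does not reach only later rows make up. A row lasts 1/12 s, in which the tool goes at most 41.7 mm and 7.16 degrees, less where a joint would pass 70% of its speed; a pose out of reach is approached as far as the arm can. A call with a gripper value outside its range is refused whole. "fingers" is the gripper's target within -1 to 1 (shut at 1, half-way at 0, fully open at -1), set as the call begins (left out, the last holds). The fingers move at their own pace and stop on an object; "newtons" is the grip in N (left out, the last holds). Time passes only in rows, so rows that repeat a pose let the fingers close. It gives the time, the measured TCP pose, the force, the opening and the grip force at its end, in the units of the state.
- r.sense(): the state, without advancing time (a new reading comes with each control period).
- vision.snapshot(name): name is "scene" or "top" or "wrist"; returns a dict with "img" (400x640x3 uint8, blue, green, red), "mtx" (3x3 intrinsics, pixels), "eye" and "attitude" of the camera in the world. Camera axes: x right, y up, looking along -z (the intrinsics and any distortion apply to the point x, -y, -z); pixel columns grow to the right and rows downward; lengths in mm; the calibration is good to about 2 mm. A picture is of the moment at which its call begins. There is no depth.
- r.hand_in(): hands the job in; it is judged then, once.
The state is a dict: "time": time; "joint_pos": joint angles; "qd": joint speeds; "joint_efforts": joint torques, N m; "tool_pos": TCP position; "tcp_rot": TCP orientation; "ft_force": force on the tool from outside, world axes, zero at the start; "wrist_torque": the same for the moment, N m; "finger_gap": finger opening in mm; "grip_force": force on a finger pad.
Only numpy, scipy, OpenCV 4.12 (cv2) and the standard library are available. Lean on these libraries where they do the work, as an engineer would, in place of code of your own. Each camera call takes 0.05 s, during which the arm holds its last target. There are 200 camera calls.

### The job

Set the light panel's dimmer knob to the orange mark on its scale, leaving the dish where it stands. Then take the blue dish by its bridge handle, lift it clear to about 10 cm above the panel and only then, still over the panel, turn it a quarter turn anticlockwise (seen from above) so that the red dot on its rim points towards the panel edge that bears the green mark, keeping the dish level and the loose amber marble in its middle all the while. Finish still holding the dish there, level and still, and leave everything else on the desk alone.

Things in the scene. Friction and masses are not known exactly. Their poses are not given: they have to be found in the camera images.
- panel: Light panel, a fixed black slab 300 (its x) x 420 (its y) x 12 mm high, with a white lit field. Origin at the centre of its underside on the desk; z up. At zero yaw its x points away from the robot and its y to the robot's left. The dish stands on its +y half, the dimmer knob on its -y half (knob axis at x 0, y -110 mm).
- green_mark (a point): Green dot, 14 mm across, on the panel's top face at the middle of its +y edge (panel x 0, y 199 mm): the direction to turn the red dot to is the panel's +y, square to this edge.
- dimmer (a joint): Angle of the dimmer knob in rad, growing clockwise seen from above, range 0 to 4.71. At 0 the white pointer line on the knob points to the panel's -x; at angle q the pointer direction is the panel's -x turned clockwise by q. The orange tick is at 2.094 rad (120 degrees); small white ticks stand every 30 degrees (0.524 rad) from 0 to 270. The knob starts between 0.65 and 1.2; friction about 0.03 N m holds it where it is left.
- dimmer_grip (a point): Gripping point of the dimmer knob, on its vertical axis 49 mm above the desk. The knob is a bar grip 42 mm long, 14 mm wide, 32 mm tall (its top 56 mm above the desk) on a disc of 44 mm diameter and a fixed foot of 68 mm diameter. The point turns with the knob: its x axis runs along the bar, with the white pointer line at the -x end; y is across the 14 mm width.
- dish: Blue dish, loose, about 0.24 kg, 116 mm across and 19 mm high at the rim, with a gently sloping inside round a flat middle about 24 mm across, on a flat foot 72 mm across. Origin at the centre of its underside; z up; its x axis points to the red dot on the rim. It starts standing on the panel with the red dot pointing roughly (within 0.3 rad) to the panel's +x, so the turn needed is about a quarter turn anticlockwise seen from above.
- dish_grip (a point): Centre of the dish's bridge handle: a black bar 66 mm long (along the dish's y), 10 mm wide (along the dish's x), 14 mm tall, straight over the dish's middle, 85 mm above its underside; 40 mm free space between bar and marble. Two 6 mm wires run from the bar down to the rim at the dish's +y and -y. Same axes as the dish.
- dish_dot (a point): Red dot, a 16 mm bead on the dish's rim, 56 mm from its axis along the dish's +x, 20 mm above its underside.
- dish_mid (a point): Point on the dish's axis 23 mm above its underside: where the marble's centre lies when centred. Same axes as the dish.
- marble_center (a point): Centre of the loose amber glass marble, 32 mm diameter, 43 g, lying in the middle of the dish.
- loupe_mid (a point): Bystander: silver magnifier, 36 mm across, 35 mm tall, standing on the panel towards its +x edge. Point at mid height.
- tape_mid (a point): Bystander: yellow tape roll, 50 mm across, 19 mm high, on the panel towards its -x edge. Point at mid height.
- ink_mid (a point): Bystander: amber ink bottle, 56 mm across, 85 mm tall, on the desk to the left. Point at mid height.
- jar_mid (a point): Bystander: white jar with red cap, 76 mm across, 95 mm tall, on the desk to the right. Point at mid height.
- brush_grip (a point): Bystander: brush, 190 mm long, lying on the desk to the right. Point on its handle.
- brush_cup_mid (a point): Bystander: white cup of brushes, 80 mm across, cup 90 mm tall, brushes to about 200 mm, on the desk to the left. Point at mid height of the cup.
Mind the look-alikes: they are no part of the job. There is more than one size of the dish; the job needs the middle-sized.

How it is judged:
By the outcome, as a careful person would: the job done as asked, in the order asked, and still so for the second after the job is handed in, while the arm keeps its last pose, push and grip.
It also fails if it takes over 51 s, if anything falls off the work surface, if the arm or the gripper's body presses on something with over 40 N, if the wrist force passes 120 N, or if a joint passes its speed limit or range.

## Working session

There is one attempt and no reset: what is moved stays moved. The work goes in short steps, Python scripts to look and compute and a tool call to move; the robot and the scene stay as the last step left them, time stands still between calls to the robot, and variables do not carry over. Pictures are saved under pics/ and viewed, at most 12 in all, crops included, and the job is handed in when it is done.

Besides the shell and the picture viewer there is one more tool, called after ">>>" as a command line: name --argument value ..., lists and objects as JSON in quotes. step_arm: Moves the arm, as the interface text tells. Its arguments: {"type":"object","properties":{"targets":{"type":"array"},"fingers":{"type":"number"},"newtons":{"type":"number"}},"required":["targets"]}

```bash
mkdir -p pics; cat > h.py <<'E'
import numpy as np, cv2, json
from bench import r, vision
def snap(n,f):
    s=vision.snapshot(n); cv2.imwrite(f'pics/{f}.png',s['img']); 
    np.savez(f'pics/{f}.npz',**{k:np.array(v) for k,v in s.items()}); return s
def R(s):
    from scipy.spatial.transform import Rotation as Ro
    a=np.array(s['attitude'],float)
    return a if a.shape==(3,3) else Ro.from_euler('xyz',a,degrees=True).as_matrix()
def world(s,u,v,z):
    p=np.linalg.inv(s['mtx'])@[u,v,1]; d=R(s)@[p[0],-p[1],-p[2]]
    e=np.array(s['eye'],float); return e+d*(z-e[2])/d[2]
def pix(s,P):
    c=R(s).T@(np.array(P)-s['eye']); q=s['mtx']@[c[0],-c[1],-c[2]]; return q[:2]/q[2]
E
python3 - <<'E'
from h import *
for n in('scene','top'):
    s=snap(n,n+'0'); print(n,{k:v for k,v in s.items() if k!='img'})
print(r.sense())
E
```

```text
scene {'mtx': array([[381.49713401,   0.        , 322.68525561],
       [  0.        , 381.49713401, 199.28192698],
       [  0.        ,   0.        ,   1.        ]]), 'eye': array([1367.26818483,  -57.1159883 ,  739.47320528]), 'attitude': array([53.22206302,  0.55540611, 86.42422117])}
top {'mtx': array([[507.12823647,   0.        , 320.89338115],
       [  0.        , 507.12823647, 208.21865118],
       [  0.        ,   0.        ,   1.        ]]), 'eye': array([ 314.33857489,   10.73907351, 1829.87257647]), 'attitude': array([  6.7218218 ,  -0.35568146, -91.10052702])}
{'time': 0.1, 'joint_pos': array([ 6.10540928e+01,  7.51158852e+00,  8.53246431e+01,  6.85070658e-04,
        8.72633704e+01, -4.89330065e+00]), 'qd': array([ 0.07036296, -0.11568103, -0.22291437,  0.01824595,  0.06388293,
        0.0195411 ]), 'joint_efforts': array([ 1.39891825e-03, -5.70949495e+01, -5.01943445e+01, -1.61729436e-04,
        8.19986133e-03,  1.40592892e-04]), 'tool_pos': array([244.29014036, 547.49115618, 252.32553356]), 'tcp_rot': array([-1.79900819e+02, -9.17782621e-03,  1.55947352e+02]), 'ft_force': array([ 0.43094738, -0.23213814,  0.28663721]), 'wrist_torque': array([-0.01758884,  0.04238749,  0.01099336]), 'grip_force': 0.0, 'finger_gap': 85.48534750079097}
```

View pics/top0.png

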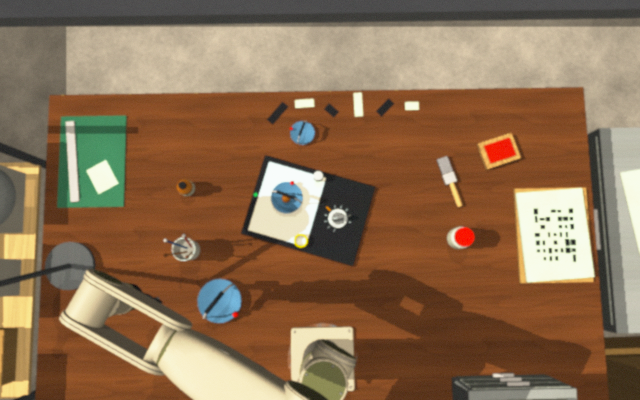

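View pics/scene0.png

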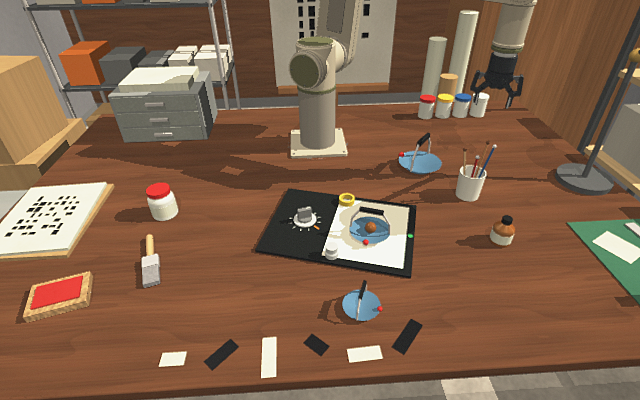

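The top view shows three blue dishes: (287,197) on the panel with the marble, (303,132) small, and (220,301) large. The one on the panel is the middle-sized and matches the description. The knob is at (338,218) and the green mark at (256,194). I'll check the choice in a close crop.

```bash
python3 - <<'E'
from h import *
a=cv2.imread('pics/top0.png')[150:270,235:385]
cv2.imwrite('pics/c1.png',cv2.resize(a,None,fx=5,fy=5,interpolation=cv2.INTER_CUBIC))
E
```

```text
(no output)
```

View pics/c1.png

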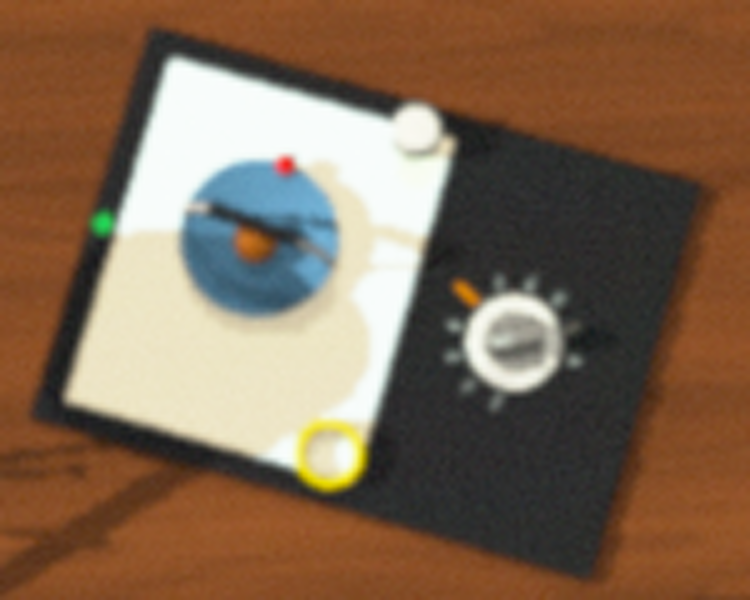

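The crop confirms it: blue dish centre at about crop (260,237), red dot at (286,166), green mark at (102,222), knob at (513,341) and orange tick at (467,292).

```bash
python3 - <<'E'
from h import *
s=dict(np.load('pics/top0.npz'))
f=lambda u,v,z: world(s,235+u/5,150+v/5,z)[:2]
c=[f(*p,12) for p in((152,30),(705,187),(597,578),(35,415))]
print('corners',np.round(c,1)); m=np.mean(c,0)
print('len',[np.linalg.norm(c[i]-c[i-1]).round(1) for i in range(4)])
y=c[0]-c[1]+c[3]-c[2]; yaw=np.degrees(np.arctan2(y[1],y[0]))-90; print('mid',m,'yaw',yaw)
cy=np.array([-np.sin(np.radians(yaw)),np.cos(np.radians(yaw))])
print('green',f(102,222,12),m+199*cy)
print('knob pred',m-110*cy,'meas',f(513,341,30))
k=f(463,287,14)-f(513,341,26); print('tick',np.degrees(np.arctan2(k[1],k[0])),'pred',yaw+180-120)
d=f(260,237,31);t=f(286,166,34);print('dish',d,'dot',t,np.degrees(np.arctan2(*(t-d)[::-1])),np.linalg.norm(t-d))
print('bar',f(253,224,104))
E
```

```text
corners [[ 724.   194.2]
 [ 600.7 -206.1]
 [ 320.3 -120.1]
 [ 444.1  279.9]]
len [np.float64(292.7), np.float64(418.9), np.float64(293.3), np.float64(418.7)]
mid [522.28643577  36.98461865] yaw -17.161934956484558
green [583.05315214 231.30754962] [581.00602959 227.12406564]
knob pred [489.82836884 -68.11758822] meas [489.28391403 -63.3891314 ]
tick 40.2485114983915 pred 42.83806504351543
dish [567.32800042 116.04911398] dot [617.95671465  96.65459585] -20.96051166564751 54.216363199533504
bar [566.16755428 116.48059631]
```

>>> step_arm --targets '[[[120, -300, 20, 0, 0, -0.4], [120, -300, 20, 0, 0, -0.4], [120, -300, 20, 0, 0, -0.4], [120, -300, 20, 0, 0, -0.4], [120, -300, 20, 0, 0, -0.4], [120, -300, 20, 0, 0, -0.4], [120, -300, 20, 0, 0, -0.4], [120, -300, 20, 0, 0, -0.4], [245, -614, -50, 0, 0, -0.8], [245, -614, -50, 0, 0, -0.8], [245, -614, -50, 0, 0, -0.8], [245, -614, -50, 0, 0, -0.8]]]' --fingers -1

```text
time: 1.1
tool_pos: [425.0, 94.4, 239.0]
tcp_rot: [180.0, 0.0, 109.7]
ft_force: [1.5, 1.4, -0.3]
finger_gap: 85.3
grip_force: 0.0
```

>>> step_arm --targets '[[[64, -158, -50, 0, 0, 0], [64, -158, -50, 0, 0, 0], [64, -158, -50, 0, 0, 0], [64, -158, -50, 0, 0, 0], [64, -158, -50, 0, 0, 0], [64, -158, -50, 0, 0, 0], [64, -158, -50, 0, 0, 0]]]'

```text
time: 1.68
tool_pos: [488.4, -61.8, 188.8]
tcp_rot: [-179.9, -0.1, 110.0]
ft_force: [1.0, 0.6, 0.4]
finger_gap: 85.5
grip_force: 0.0
```

```bash
python3 - <<'E'
from h import *
s=snap('wrist','w1'); print(r.sense()['tool_pos'],r.sense()['tcp_rot'],s['eye'],s['attitude'])
print(pix(s,[489.5,-66,56]))
E
```

```text
[488.54104618 -61.08175473 189.3728765 ] [-1.79973153e+02 -5.60055806e-02  1.10090240e+02] [464.72782361   2.84888619 310.42713329] [-16.00198721   0.08507207  20.0591728 ]
[321.48806851 196.71663452]
```

View pics/w1.png

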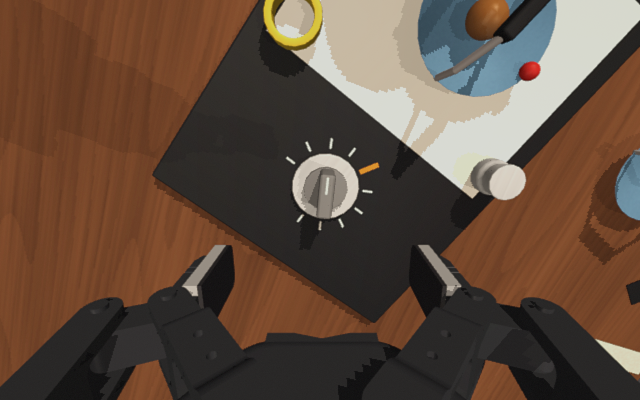

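The wrist view shows the knob at about (326,185) with its pointer towards (327,177), and the orange tick at (369,168).

```bash
python3 - <<'E'
from h import *
a=cv2.imread('pics/w1.png')[130:240,265:395]
cv2.imwrite('pics/c2.png',cv2.resize(a,None,fx=5,fy=5,interpolation=cv2.INTER_CUBIC))
E
```

```text
(no output)
```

View pics/c2.png

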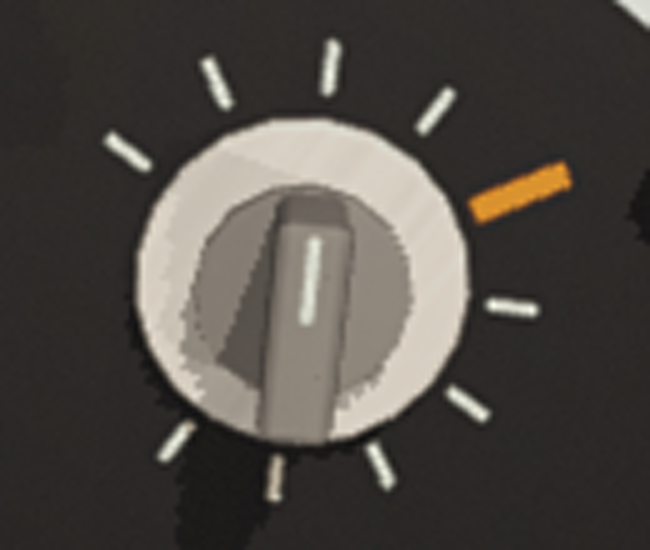

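```bash
python3 - <<'E'
from h import *
from scipy.optimize import least_squares
s=dict(np.load('pics/w1.npz'))
f=lambda u,v,z: world(s,265+u/5,130+v/5,z)[:2]
T=[(128,152),(217,84),(331,68),(436,111),(522,192),(512,308),(468,403),(381,466),(275,477),(177,441)]
P=np.array([f(*p,12.5) for p in T]);I=[0,1,2,3,5,6,7,8,9]
def res(x):
    a=x[3]+np.pi-np.arange(10)*np.pi/6
    return ((x[:2]+x[2]*np.c_[np.cos(a),np.sin(a)])-P)[I].ravel()
o=least_squares(res,[490,-66,40,-.3]);print(o.x[:3],np.degrees(o.x[3]),np.abs(o.fun).max())
yaw=np.degrees(o.x[3])
C=[f(*p,56) for p in((278,225),(352,228),(330,440),(260,440))];print('top mid',np.mean(C,0),'sz',np.linalg.norm(C[1]-C[0]),np.linalg.norm(C[1]-C[2]))
for a,b in((f(314,238,56),f(306,325,56)),(C[0],C[3]),(C[1],C[2])):
    d=a-b; an=np.degrees(np.arctan2(d[1],d[0])); print(an,'q',yaw+180-an)
E
```

```text
[493.6754796  -65.76009004  44.12537878] -17.189210073607782 0.2941238926453025
top mid [493.37328833 -64.9550859 ] sz 12.969179082398977 39.59923482128725
105.25214200448875 q 57.55864792190346
105.31779572443469 q 57.492994201957515
104.98556751247645 q 57.82522241391575
```

>>> step_arm --targets '[[[5, -4, -40, 0, 0, -0.084], [5, -4, -75, 0, 0, -0.084], [5, -4, -100, 0, 0, -0.084], [5, -4, -100, 0, 0, -0.084], [5, -4, -100, 0, 0, -0.084]]]'

```text
time: 2.15
tool_pos: [492.7, -64.1, 89.0]
tcp_rot: [-179.9, -0.1, 105.4]
ft_force: [1.2, 1.3, 1.1]
finger_gap: 85.4
grip_force: 0.0
```

>>> step_arm --targets '[[[1, -1, -20, 0, 0, -0.003], [1, -1, -37, 0, 0, -0.003], [1, -1, -37, 0, 0, -0.003]]]'

```text
time: 2.4
tool_pos: [494.8, -65.9, 52.6]
tcp_rot: [-180.0, -0.0, 105.2]
ft_force: [-1.0, 0.0, 0.1]
finger_gap: 85.3
grip_force: 0.0
```

>>> step_arm --targets '[[[0, 0, 0, 0, 0, 0], [0, 0, 0, 0, 0, 0], [0, 0, 0, 0, 0, 0], [0, 0, 0, 0, 0, 0], [0, 0, 0, 0, 0, 0], [0, 0, 0, 0, 0, 0], [0, 0, 0, 0, 0, 0], [0, 0, 0, 0, 0, 0]]]' --fingers 1 --newtons 30

```text
time: 3.07
tool_pos: [494.0, -67.3, 53.2]
tcp_rot: [-179.9, 0.0, 105.1]
ft_force: [-10.0, -1.9, 13.4]
finger_gap: 13.3
grip_force: 32.2
```

>>> step_arm --targets '[[[0, 0, 0, 0, 0, -0.1], [0, 0, 0, 0, 0, -0.2], [0, 0, 0, 0, 0, -0.3], [0, 0, 0, 0, 0, -0.4], [0, 0, 0, 0, 0, -0.5], [0, 0, 0, 0, 0, -0.6], [0, 0, 0, 0, 0, -0.7], [0, 0, 0, 0, 0, -0.8], [0, 0, 0, 0, 0, -0.9], [0, 0, 0, 0, 0, -1.0], [0, 0, 0, 0, 0, -1.089], [0, 0, 0, 0, 0, -1.089]]]'

```text
time: 4.07
tool_pos: [490.9, -66.5, 53.1]
tcp_rot: [-179.6, 0.4, 42.4]
ft_force: [-28.5, 2.1, 32.0]
finger_gap: 13.4
grip_force: 35.0
```

>>> step_arm --targets '[[[0, 0, 0, 0, 0, 0], [0, 0, 0, 0, 0, 0], [0, 0, 0, 0, 0, 0]]]'

```text
time: 4.32
tool_pos: [490.9, -66.5, 53.1]
tcp_rot: [-179.6, 0.4, 42.8]
ft_force: [-29.3, 2.3, 31.3]
finger_gap: 13.3
grip_force: 35.0
```

>>> step_arm --targets '[[[-3, 0, 1, 0, 0, 0], [-3, 0, 1.5, 0, 0, 0], [-3, 0, 1.5, 0, 0, 0]]]'

```text
time: 4.57
tool_pos: [490.4, -66.5, 53.3]
tcp_rot: [-179.9, 0.1, 42.7]
ft_force: [-8.3, 0.7, 2.3]
finger_gap: 13.5
grip_force: 31.6
```

>>> step_arm --targets '[[[0, 0, 0, 0, 0, 0], [0, 0, 0, 0, 0, 0], [0, 0, 0, 0, 0, 0], [0, 0, 0, 0, 0, 0], [0, 0, 0, 0, 0, 0], [0, 0, 0, 0, 0, 0]]]' --fingers -1

```text
time: 5.07
tool_pos: [492.1, -66.8, 54.1]
tcp_rot: [180.0, -0.0, 42.7]
ft_force: [0.6, -1.0, -0.5]
finger_gap: 84.1
grip_force: 0.0
```

>>> step_arm --targets '[[[0, 0, 40, 0, 0, 0], [0, 0, 80, 0, 0, 0.1], [0, 0, 120, 0, 0, 0.2], [0, 0, 150, 0, 0, 0.3], [0, 0, 150, 0, 0, 0.4], [0, 0, 150, 0, 0, 0.46], [0, 0, 150, 0, 0, 0.46]]]'

```text
time: 5.65
tool_pos: [492.5, -66.8, 205.1]
tcp_rot: [179.9, -0.0, 69.3]
ft_force: [-0.6, -0.8, -0.0]
finger_gap: 85.3
grip_force: 0.0
```

```bash
python3 - <<'E'
from h import *
s=snap('wrist','w2'); print(r.sense()['tool_pos'],r.sense()['tcp_rot'])
u=pix(s,[493.5,-65.5,40]).astype(int);print(u)
y0,x0=max(u[1]-50,0),u[0]-65
k=cv2.resize(s['img'][y0:y0+110,x0:x0+130],None,fx=5,fy=5,interpolation=cv2.INTER_CUBIC); print(x0,y0)
cv2.imwrite('pics/c3.png',k)
E
```

```text
[491.98157331 -66.71303488 204.20772931] [ 1.79971090e+02 -4.78066435e-03  6.90196796e+01]
[320 181]
255 131
```

View pics/c3.png

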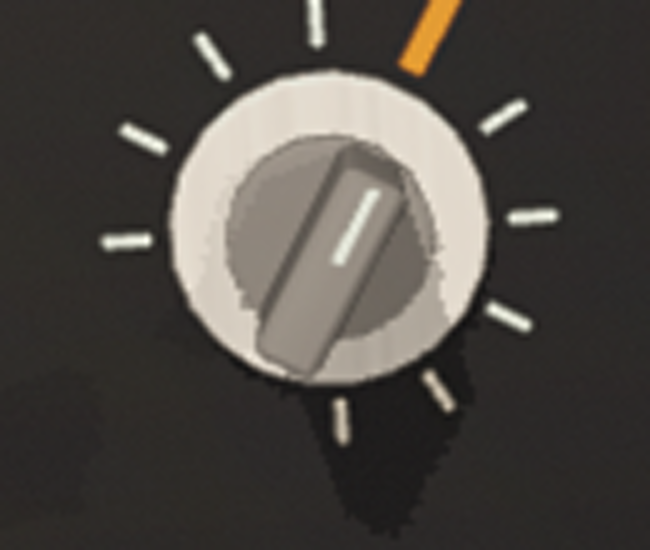

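```bash
python3 - <<'E'
from h import *
s=dict(np.load('pics/w2.npz'))
f=lambda u,v: world(s,255+u/5,131+v/5,56)[:2]
for a,b in(((377,192),(337,264)),((347,165),(258,345)),((404,198),(307,378))):
    d=f(*a)-f(*b); print('q',-17.19+180-np.degrees(np.arctan2(d[1],d[0])))
E
```

```text
q 121.86195107240779
q 119.49384379193415
q 120.87358830069707
```

>>> step_arm --targets '[[[25, 60, 0, 0, 0, 0], [50, 120, 0, 0, 0, 0], [75, 183, 0, 0, 0, 0], [75, 183, 0, 0, 0, 0], [75, 183, 0, 0, 0, 0], [75, 183, 0, 0, 0, 0], [75, 183, 0, 0, 0, 0], [75, 183, 0, 0, 0, 0]]]'

```text
time: 6.37
tool_pos: [566.3, 116.1, 203.0]
tcp_rot: [-179.9, 0.1, 69.0]
ft_force: [-0.1, 0.0, -0.1]
finger_gap: 85.7
grip_force: 0.0
```

```bash
python3 - <<'E'
from h import *
s=snap('wrist','w3'); print(r.sense()['tool_pos'],r.sense()['tcp_rot'])
E
```

```text
[566.39638557 115.54443971 203.27220412] [-1.79939018e+02  5.60698325e-02  6.89957314e+01]
```

View pics/w3.png

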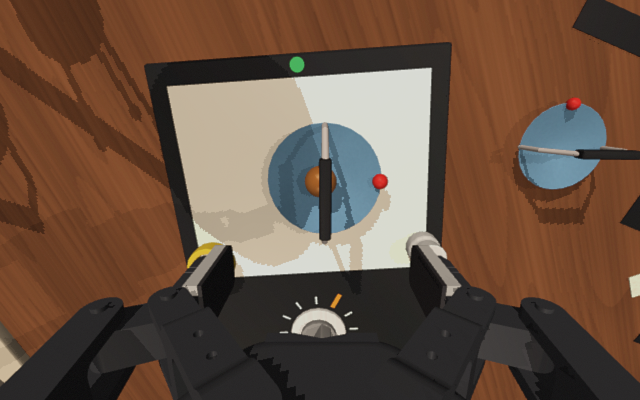

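Knob reads about 120.7°, on the mark. The dish bar runs from (325,158) to (325,240) and the red dot is at (380,181).

```bash
python3 - <<'E'
from h import *
s=dict(np.load('pics/w3.npz'))
g=s['img']; 
cv2.imwrite('pics/c4.png',cv2.resize(g[110:250,255:400],None,fx=4,fy=4,interpolation=cv2.INTER_CUBIC))
f=lambda u,v,z: world(s,u,v,z)[:2]
a,b=f(325,158,104),f(325,239,104); d=a-b
print('bar',(a+b)/2,np.linalg.norm(d),'dish yaw',np.degrees(np.arctan2(d[1],d[0]))-90)
t=f(380,181.5,32);m=(a+b)/2;e=t-m;print('dot',t,np.linalg.norm(e),np.degrees(np.arctan2(e[1],e[0])))
print('rim', (f(268,178,31)+f(381,178,31))/2,'marble',f(319,181,35))
print('green',f(297,64.5,12))
E
```

```text
bar [570.33289175 117.32182247] 65.67233979846787 dish yaw -20.7179509395324
dot [622.30582921  95.21354572] 56.4797497266494 -23.04395760534164
rim [571.01236061 118.43525126] marble [565.07087946 118.36910371]
green [584.6728802  229.49152784]
```

View pics/c4.png

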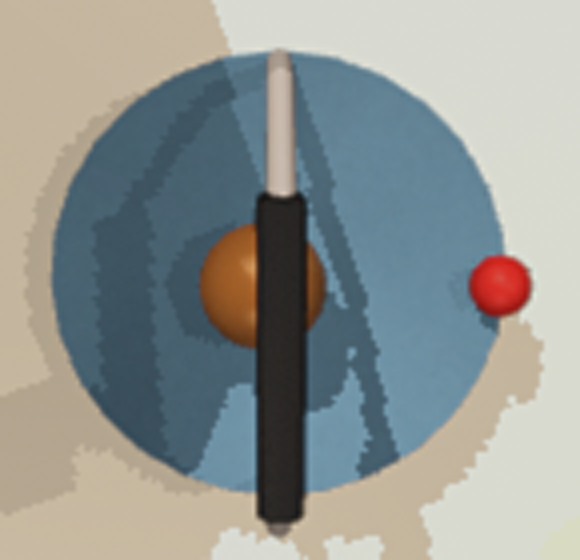

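```bash
python3 - <<'E'
from h import *
s=dict(np.load('pics/w2.npz'))
print(world(s,255+329/5,131+271.5/5,56))
E
```

```text
[493.57494472 -64.95106862  56.        ]
```

>>> step_arm --targets '[[[1, 0, -30, 0, 0, 0], [1, 0, -60, 0, 0, 0], [1, 0, -85, 0, 0, 0], [1, 0, -98, 0, 0, 0], [1, 0, -102, 0, 0, 0], [1, 0, -102, 0, 0, 0], [1, 0, -102, 0, 0, 0]]]'

```text
time: 7.0
tool_pos: [568.8, 115.9, 103.5]
tcp_rot: [179.9, -0.0, 69.0]
ft_force: [0.1, -0.4, 0.1]
finger_gap: 85.3
grip_force: 0.0
```

>>> step_arm --targets '[[[0, 0, 0, 0, 0, 0], [0, 0, 0, 0, 0, 0], [0, 0, 0, 0, 0, 0], [0, 0, 0, 0, 0, 0], [0, 0, 0, 0, 0, 0]]]' --fingers 0.55 --newtons 30

```text
time: 7.42
tool_pos: [568.2, 116.4, 102.5]
tcp_rot: [180.0, -0.0, 69.1]
ft_force: [0.1, 0.3, -0.9]
finger_gap: 25.4
grip_force: 0.0
```

```bash
python3 - <<'E'
from h import *
s=snap('wrist','w4'); q=r.sense(); print(q['tool_pos'],q['tcp_rot'],q['finger_gap'],q['ft_force'])
E
```

```text
[568.03769987 116.36142966 102.31717692] [ 1.79977010e+02 -1.14031917e-02  6.90927318e+01] 19.32466993479846 [-0.24227148 -0.36170568 -0.4228816 ]
```

View pics/w4.png

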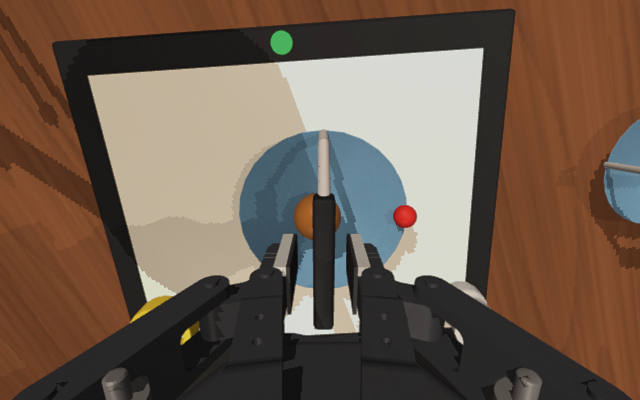

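The bar is centred between the pads (bar at column 324, pads at 292 and 351), with the marble at (316,216). Closing now.

>>> step_arm --targets '[[[0, 0, -1.5, 0, 0, 0], [0, 0, -1.5, 0, 0, 0], [0, 0, -1.5, 0, 0, 0]]]'

```text
time: 7.72
tool_pos: [567.7, 116.3, 100.2]
tcp_rot: [-180.0, 0.0, 69.1]
ft_force: [0.3, -1.1, -0.1]
finger_gap: 19.1
grip_force: 0.0
```

>>> step_arm --targets '[[[0, 0, 0, 0, 0, 0], [0, 0, 0, 0, 0, 0], [0, 0, 0, 0, 0, 0], [0, 0, 0, 0, 0, 0], [0, 0, 0, 0, 0, 0], [0, 0, 0, 0, 0, 0], [0, 0, 0, 0, 0, 0]]]' --fingers 1 --newtons 40

```text
time: 8.3
tool_pos: [567.7, 116.2, 100.3]
tcp_rot: [-180.0, 0.0, 69.1]
ft_force: [0.8, -0.7, -2.2]
finger_gap: 9.5
grip_force: 42.2
```

>>> step_arm --targets '[[[0, 0, 0.5, 0, 0, 0], [0, 0, 1.5, 0, 0, 0], [0, 0, 3, 0, 0, 0], [0, 0, 5, 0, 0, 0], [0, 0, 8, 0, 0, 0], [0, 0, 12, 0, 0, 0], [0, 0, 16, 0, 0, 0], [0, 0, 20, 0, 0, 0], [0, 0, 24, 0, 0, 0], [0, 0, 28, 0, 0, 0], [0, 0, 32, 0, 0, 0], [0, 0, 36, 0, 0, 0]]]'

```text
time: 9.3
tool_pos: [567.9, 116.3, 137.0]
tcp_rot: [180.0, -0.0, 69.1]
ft_force: [-0.6, -0.5, -3.4]
finger_gap: 9.1
grip_force: 42.0
```

>>> step_arm --targets '[[[0, 0, 5, 0, 0, 0], [0, 0, 11, 0, 0, 0], [0, 0, 17, 0, 0, 0], [0, 0, 24, 0, 0, 0], [0, 0, 31, 0, 0, 0], [0, 0, 38, 0, 0, 0], [0, 0, 45, 0, 0, 0], [0, 0, 51, 0, 0, 0], [0, 0, 56, 0, 0, 0], [0, 0, 60, 0, 0, 0], [0, 0, 63, 0, 0, 0], [0, 0, 64, 0, 0, 0]]]'

```text
time: 10.3
tool_pos: [568.1, 116.3, 201.1]
tcp_rot: [180.0, -0.0, 69.1]
ft_force: [1.3, 1.1, -3.5]
finger_gap: 8.9
grip_force: 42.0
```

>>> step_arm --targets '[[[0, 0, 0, 0, 0, 0], [0, 0, 0, 0, 0, 0], [0, 0, 0, 0, 0, 0]]]'

```text
time: 10.55
tool_pos: [567.6, 116.2, 200.0]
tcp_rot: [-180.0, 0.0, 69.1]
ft_force: [-0.5, 0.2, -2.6]
finger_gap: 9.2
grip_force: 42.0
```

```bash
python3 - <<'E'
from h import *
s=snap('wrist','w5'); t=snap('scene','s5')
a=t['img'][130:290,250:440]
cv2.imwrite('pics/c5.png',np.vstack([cv2.resize(s['img'][60:360,120:520],(480,360)),cv2.resize(a,(480,240*480//285//2*1+38))])[:600])
E
```

```text
(no output)
```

View pics/c5.png

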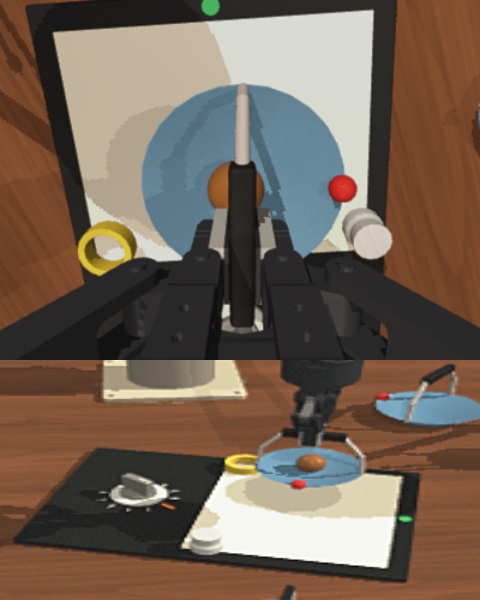

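The dish is lifted, level, with the marble in the middle (crop (236,187), scene inset (311,462)). Turning +1.635 rad (−20.9° to +72.8°).

>>> step_arm --targets '[[[0, 0, 0, 0, 0, 0.005], [0, 0, 0, 0, 0, 0.015], [0, 0, 0, 0, 0, 0.035], [0, 0, 0, 0, 0, 0.065], [0, 0, 0, 0, 0, 0.105], [0, 0, 0, 0, 0, 0.15], [0, 0, 0, 0, 0, 0.2], [0, 0, 0, 0, 0, 0.25], [0, 0, 0, 0, 0, 0.3], [0, 0, 0, 0, 0, 0.35], [0, 0, 0, 0, 0, 0.4], [0, 0, 0, 0, 0, 0.45]]]'

```text
time: 11.65
tool_pos: [567.9, 116.3, 200.5]
tcp_rot: [180.0, 0.0, 95.1]
ft_force: [0.6, -0.5, -3.4]
finger_gap: 9.3
grip_force: 42.0
```

>>> step_arm --targets '[[[0, 0, 0, 0, 0, 0.05], [0, 0, 0, 0, 0, 0.1], [0, 0, 0, 0, 0, 0.15], [0, 0, 0, 0, 0, 0.2], [0, 0, 0, 0, 0, 0.25], [0, 0, 0, 0, 0, 0.3], [0, 0, 0, 0, 0, 0.35], [0, 0, 0, 0, 0, 0.4], [0, 0, 0, 0, 0, 0.45], [0, 0, 0, 0, 0, 0.5], [0, 0, 0, 0, 0, 0.55], [0, 0, 0, 0, 0, 0.6]]]'

```text
time: 12.65
tool_pos: [567.9, 116.3, 200.5]
tcp_rot: [180.0, -0.0, 129.5]
ft_force: [0.0, -0.0, -2.9]
finger_gap: 9.5
grip_force: 42.0
```

>>> step_arm --targets '[[[0, 0, 0, 0, 0, 0.05], [0, 0, 0, 0, 0, 0.1], [0, 0, 0, 0, 0, 0.15], [0, 0, 0, 0, 0, 0.2], [0, 0, 0, 0, 0, 0.25], [0, 0, 0, 0, 0, 0.3], [0, 0, 0, 0, 0, 0.35], [0, 0, 0, 0, 0, 0.4], [0, 0, 0, 0, 0, 0.45], [0, 0, 0, 0, 0, 0.49], [0, 0, 0, 0, 0, 0.52], [0, 0, 0, 0, 0, 0.545]]]'

```text
time: 13.65
tool_pos: [567.9, 116.3, 200.5]
tcp_rot: [180.0, -0.0, 160.6]
ft_force: [1.1, -0.4, -3.4]
finger_gap: 9.2
grip_force: 42.0
```

>>> step_arm --targets '[[[0, 0, 0, 0, 0, 0.02], [0, 0, 0, 0, 0, 0.033], [0, 0, 0, 0, 0, 0.04], [0, 0, 0, 0, 0, 0.04], [0, 0, 0, 0, 0, 0.04], [0, 0, 0, 0, 0, 0.04], [0, 0, 0, 0, 0, 0.04], [0, 0, 0, 0, 0, 0.04]]]'

```text
time: 14.32
tool_pos: [567.9, 116.3, 200.5]
tcp_rot: [180.0, 0.0, 162.8]
ft_force: [0.5, -0.7, -3.5]
finger_gap: 9.3
grip_force: 42.0
```

```bash
python3 - <<'E'
from h import *
s=snap('wrist','w6'); t=snap('scene','s6'); snap('top','t6')
a=t['img'][130:290,250:440]
cv2.imwrite('pics/c6.png',np.vstack([cv2.resize(s['img'][60:360,120:520],(440,330)),cv2.resize(a,(440,270))]))
q=r.sense(); print(q['tool_pos'],q['tcp_rot'],q['wrist_torque'])
E
```

```text
[567.89014699 116.29646442 200.50621799] [ 1.79998463e+02 -2.54045355e-04  1.62760507e+02] [-0.04451608  0.01710329  0.00628994]
```

View pics/c6.png

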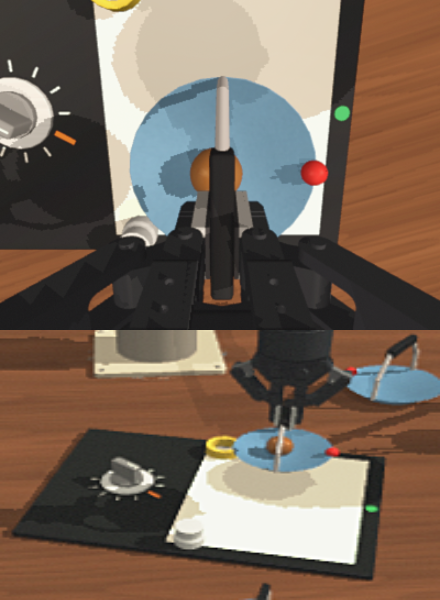

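The dish is held level, with the marble centred at (216,172). The dot at (315,173) points square to the green-marked edge, the loupe and tape haven't moved, and the knob is on orange. Handing in.

```bash
python3 -c "
from bench import r
print(r.hand_in())"
```

```text
the job is handed in; nothing more can be done
None
```

The job is handed in at about 14.5 s of the 51 s allowed: the dimmer is on the orange mark (camera reads about 120.7° against 120°), and the dish is held level about 10 cm above the panel, its red dot pointing to the green-marked edge and the marble in the middle.

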